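# Re-set the can lane's guide rail and lock it

### The job

Change the can-packing lane over to the bigger can: turn the crank anticlockwise to open the guide rail clearly past the red clip on the scale, then wind it back in clockwise and stop with the pointer on the red clip, so that the play in the worn crank is taken up on the closing side. Then lock the rail with the red wing knob: push it down and turn it a quarter turn clockwise, and let it spring up into its notch. Leave the loose cans and the spanner where they are.

Things in the scene. Friction and masses are not known exactly. Their poses are not given: they have to be found in the camera images.
- lane: Low roller lane for cans, 720 mm long along y, rollers 75 mm above the bench; a fixed green guide rail at its far side, a moving one nearer the robot. Origin on the bench under the adjuster (blue base, crank at its right, white scale in the middle, lock knob at its left); x across the lane, away from the robot: the way in which the moving rail closes. Nothing on it is taller than 190 mm.
- crank_axis (a point): Vertical axis of the crank, 162 mm above the bench (mid-height of its grip). Seen from above, anticlockwise opens the lane (rail and pointer move towards the robot), clockwise closes it: 10 mm of rail a radian, about one whole turn between the stops. Crank and rail stay where they are left. Pushing the grip takes some 0.5 N within the play, about 3 N when the rail moves along.
- crank_handle (a point): Middle of the crank's upright black cylindrical grip, 22 mm in diameter, 50 mm tall (137 to 187 mm above the bench), 55 mm from the crank axis; it does not spin on its pin. The steel arm below it reaches up to 134 mm. There is room all round for fingers: the grip can be pushed round with closed fingers or held from above.
- crank (a joint): Lost motion (play) of the worn crank on its pinion, rad, 0 to 0.4. 0: the crank bears on the pinion in the clockwise, closing direction (play taken up); 0.4: it bears in the anticlockwise, opening direction. In between, the crank turns without the rail.
- pointer (a point): The index line (black, 3 mm wide, on a white tip) of the steel pointer strip that moves with the green guide rail, over the white scale plate; the point is the middle of the line, 106 mm above the bench.
- red_mark (a point): The set mark: inner end of the 3 mm wide tongue of the red plastic clip on the scale's left edge, fixed. The pointer is on it when both have the same x in this point's frame (x as the lane's, the closing direction; z up). At the start the pointer lies at least 6 mm further along +x: the lane is too narrow.
- yellow_mark (a point): The same on the yellow clip, which marks another can size; not used now.
- lock_wing (a point): Middle of the wing of the red bayonet lock knob, 160 mm left of the crank. The wing is an upright plate 50 mm long along this point's x axis, 12 mm thick along its y, 31 mm tall (141 to 172 mm above the bench when up; this point 156 mm). Below it lies an aluminium ring, 56 mm across, top at 126 mm. At the start it is unlocked and the wing points across the lane.
- lock_press (a joint): How far the lock knob is pushed down, m: 0 (up, as at the start) to 0.008 (bottom). The spring pushes up with 3 N at the top; near the bottom spring and clamp shoe push with some 12 N. The knob turns only while it is down by more than about 6 mm; locked, it springs up to about 0.0025.
- lock_turn (a joint): How far the lock knob is turned clockwise seen from above, rad, 0 (unlocked) to 1.4 (end stop, notch). If it is let go between the two it stays under the ledge and is not locked.
- can_lane_centre (a point): Centre of a loose green can standing on the rollers, 100 mm in diameter, 119 mm tall, 0.85 kg, z up. Leave it alone.
- can_bench_centre (a point): Centre of a loose yellow can standing on the bench to the left of the lock knob, 100 mm in diameter, 119 mm tall, 0.85 kg, z up. Leave it alone.
- spanner_grip (a point): Handle of a loose spanner lying on the bench to the right of the crank. Leave it alone.

How it is judged (in metres and radians):
On the way, in this order (a step that is already met when the one before it is completed fails the run):
1. the rail is opened past the red clip (pointer more than 2.5 mm beyond it, towards the robot) (x of pointer in the frame of red_mark below -0.0025 m), for 0.1 s.
2. the pointer is brought back to the red clip (within 2 mm) with the crank's play taken up in the closing direction (x of pointer in the frame of red_mark between -0.002 and 0.002 m and value of joint crank below 0.12 rad), for 0.2 s.
At the end, for the whole second after the job is handed in: The pointer is within 2 mm of the red clip's line, the crank's play is taken up on the closing side (crank joint below 0.12 rad), and the lock knob is turned at least 1.2 rad and has sprung up into its notch (1.2 to 4.5 mm down) (all of step 2 and value of joint lock_turn above 1.2 rad and value of joint lock_press between 0.0012 and 0.0045 m); the robot touches nothing.
It fails at once if a loose can or the spanner is moved by more than 30 mm, or a can is tipped (distance of any of can_lane_centre, can_bench_centre, spanner_grip from where it was at the start of the episode above 0.03 m or angle between any of can_lane_centre, can_bench_centre's own z axis and vertical above 0.3 rad).
It also fails if it takes over 67 s, if anything falls off the work surface, if the arm or the gripper's body presses on something with over 40 N, if the wrist force passes 120 N, or if a joint passes its speed limit or range.

### The arm

A 6-joint arm with a two-finger parallel gripper is mounted at the origin on the work surface. World frame = base frame: x ahead of the robot, y to its left, z up, the work surface at z = 0. Lengths are in mm, angles in rad, forces in N, time in s.
With the tool pointing down it reaches from about 300 to 875 mm from the base axis. Payload 6.4 kg.
Tool frame: the origin (TCP) lies at the very end of the fingers, on their centre line; the grasp point (between the pads) lies 19 mm behind it (grip_depth is the distance from the TCP to the grasp point, in mm); z points along the fingers, y is the direction in which the jaws open and shut (so a half turn about z gives the same grasp; the last joint's range is limited). The gripper opens to 85 mm and grips with 20 to 120 N. Pads are 22 mm wide; open, the fingers measure 114 mm over their backs; the gripper's body (76 mm by 85 mm) begins 54 mm behind the grasp point. The pads swing forward as they close: fully open they stand 13 mm farther back than shut.
Start: joints at [0.923, 0.181, 1.607, -0, 1.354, -0.206], TCP at [245.842, 519.81, 209.988] pointing down, gripper open.
Joint ranges: [-2.99, 2.99], [-0.89, 2.07], [0.3, 2.58], [-1.14, 4.28], [0, 2.63], [-3.12, 3.12]. Speed limits (rad/s): [2.57, 2.57, 3.01, 3.14, 3.14, 3.14].

### API

Orientations are given as a unit quaternion [x, y, z, w].
In Python, from station import get_state, camera, camera_info, job_done, grip_depth gives the robot as it stands.
- The arm moves only by the shell command python3 -m handwheel 'ROWS' [FORCE]. ROWS is JSON, a list of rows, each an object with "fingers": the opening in per cent of the stroke, from 0 (shut) to 100 (fully open); "delta_pos": the shift along the world's x, y, z in mm, a list of three; "yaw": the turn about the world's z in degrees. A call has 1 to 20 rows; each row shifts and turns the commanded pose from where the row before left it; what a row does not reach is not made up. A row lasts 1/10 s, in which the tool goes at most 50 mm and 8.59 degrees, less where a joint would pass 70% of its speed; a pose out of reach is approached as far as the arm can. A call is refused whole if a number of a shift passes 50 or a number of a turn 8.59, either way. A call with a gripper value outside its range is refused whole. The fingers move at their own pace and stop on an object; FORCE is the grip in N (left out, the last holds). Time passes only in rows, so rows that do not move let the fingers close. It gives the time, the measured TCP pose, the force and the opening at its end, in the units of the state.
- get_state(): the state, without advancing time (a new reading comes with each control period).
- camera(name): name is "scene" or "top" or "wrist"; returns (picture, depth): 420x560x3 uint8, blue, green, red; 420x560 float32, mm along the optical axis (not along the pixel's ray), 0 where there is no reading.
- camera_info(name): a dict with "camera_matrix" (3x3 intrinsics, pixels), "dist_coeffs" ([k1, k2, p1, p2, k3] as OpenCV has them; the pictures are not rectified), "world_to_cam" (4x4, takes a point from world to camera coordinates). Camera axes: x right, y up, looking along -z (the intrinsics and any distortion apply to the point x, -y, -z); pixel columns grow to the right and rows downward; lengths in mm; the calibration is good to about 2 mm. A picture is of the moment at which its call begins: read the wrist's pose just before it. camera_info takes no time and is no camera call; for the wrist camera it gives the pose at the moment of the call.
- job_done(): hands the job in, once; it reports no verdict.
The state is a dict: "clock": time; "joint_pos": joint angles; "dq": joint speeds; "tau": joint torques, N m; "position": TCP position; "orientation": TCP orientation; "ft_force": force on the tool from outside, world axes, zero at the start; "moment": the same for the moment, N m; "width": finger opening in mm.
Only numpy, scipy, OpenCV 4.12 (cv2) and the standard library are available. Lean on these libraries where they do the work, as an engineer would, in place of code of your own. Each camera call takes 0.05 s, during which the arm holds its last target. There are 200 camera calls.

## Working session

There is one attempt and no reset: what is moved stays moved. The work goes in short steps, Python scripts to look and compute and a shell command to move; the robot and the scene stay as the last step left them, time stands still between calls to the robot, and variables do not carry over. Pictures are saved under pics/ and viewed, about 8 in all and at most 12, crops included, and the job is handed in when it is done.

```bash
mkdir -p pics; ls
cat > h.py <<'E'
import numpy as np, cv2
from station import *
def K(n):
    i=camera_info(n); return np.array(i["camera_matrix"],float),np.array(i["dist_coeffs"],float),np.array(i["world_to_cam"],float)
def ray(n,u,v,cal=None):
    k,d,T=cal or K(n)
    p=cv2.undistortPoints(np.array([[[u,v]]],float),k,d)[0,0]
    R=T[:3,:3];c=-R.T@T[:3,3]
    return c,R.T@np.array([p[0],-p[1],-1.])
def atz(n,u,v,z,cal=None):
    c,r=ray(n,u,v,cal); return c+r*(z-c[2])/r[2]
def proj(n,P,cal=None):
    k,d,T=cal or K(n)
    q=(T[:3,:3]@np.array(P,float).reshape(-1,3).T).T+T[:3,3]
    q=q*[1,-1,-1]
    return cv2.projectPoints(q,np.zeros(3),np.zeros(3),k,d)[0].reshape(-1,2)
E
python3 - <<'E'
from h import *
s=get_state();print(s,grip_depth)
a,_=camera("top");b,_=camera("scene")
cv2.imwrite("pics/top.png",a);cv2.imwrite("pics/scene.png",b)
for n in("top","scene"):
  k,d,T=K(n);print(n,k,d,-T[:3,:3].T@T[:3,3])
E
```

```text
pics
{'clock': 0.0, 'joint_pos': array([ 9.22722785e-01,  1.81518513e-01,  1.60802613e+00,  2.14374028e-05,
        1.35383384e+00, -2.06301371e-01]), 'dq': array([-1.33218317e-03,  4.62930531e-04,  4.52425441e-04, -8.38833143e-05,
        8.24498958e-04,  1.85325463e-03]), 'tau': array([-1.71003771e-04, -4.44881094e+01, -3.51334262e+01, -3.60197037e-04,
        8.89750459e-03, -4.19850480e-06]), 'position': array([245.44118359, 519.31383728, 209.08811599]), 'orientation': array([ 2.19096439e-01,  9.75702800e-01, -8.08337625e-04, -3.79471171e-04]), 'ft_force': array([ 0.4018637 ,  0.10315691, -0.39263299]), 'moment': array([-0.03574699, -0.01102065, -0.01813547]), 'width': 85.64116946046272} 18.700000000000003
top [[400.33380805   0.         283.57158696]
 [  0.         400.33380805 213.2355191 ]
 [  0.           0.           1.        ]] [-0.00870469  0.          0.          0.          0.        ] [469.52828806  83.31050232 981.75738371]
scene [[474.81040382   0.         280.18770715]
 [  0.         474.81040382 209.37231137]
 [  0.           0.           1.        ]] [-0.13828771  0.          0.          0.          0.        ] [1485.36826031  -97.01296894 1044.84159431]
```

View pics/top.png

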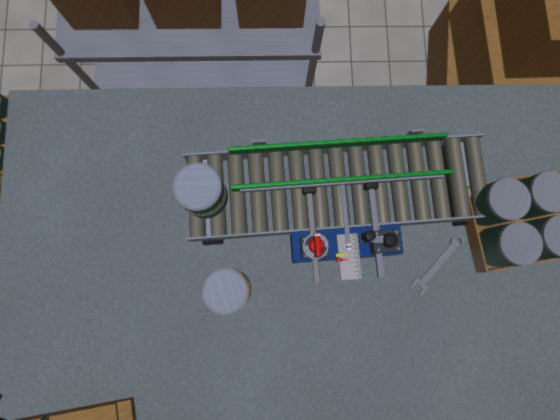

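View pics/scene.png

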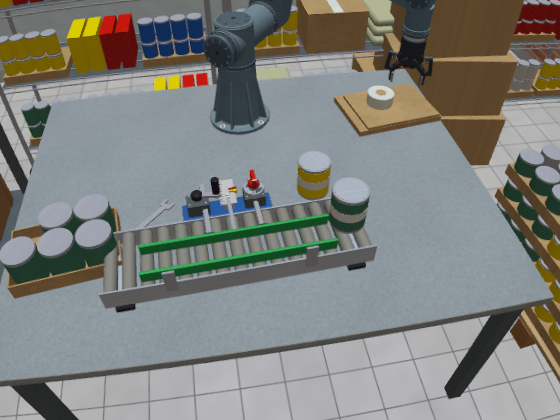

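Top view: the adjuster is at about (345,245), with the lock knob at (316,246), the scale at (348,255) and the crank at (370–390,240). The bench can is at (226,291) and the spanner at (437,265). The next step is an enlarged crop.

Run:
```python
from h import *
a=cv2.imread("pics/top.png")[215:290,285:405]
cv2.imwrite("pics/topc.png",cv2.resize(a,None,fx=6.5,fy=6.5,interpolation=cv2.INTER_CUBIC))
for u,v,z in[(390,240,125),(370,237,187),(316,246,172),(226,291,119),(348,255,106),(437,265,10),(300,250,60)]:print(u,v,atz("top",u,v,z).round(1))
```

```text
390 240 [ 532.8 -171.8  125. ]
370 237 [ 535.2 -113.4  187. ]
316 246 [520.8  -5.9 172. ]
226 291 [433.8 182.3 119. ]
348 255 [503.6 -82.7 106. ]
437 265 [ 477.6 -317.7   10. ]
300 250 [519.6  19.   60. ]
```

View pics/topc.png

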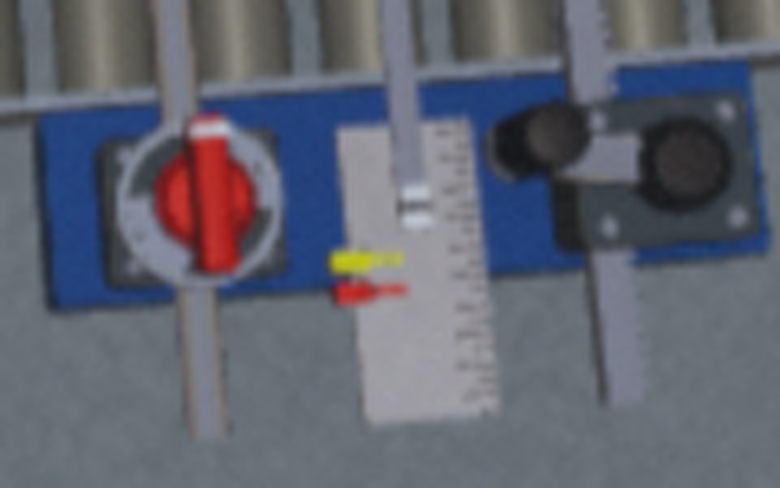

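The top crop shows the grip top at crop (557,135), the hub at (685,165), the pointer line at (415,206), the red tongue at (395,290) and the wing at (212,195). That makes the pointer about 28 mm too far along +x. Next I travel above the adjuster and yaw to about −175°, which leaves the wrist range for the anticlockwise sweep.

```bash
python3 -m handwheel '[{"fingers":100,"delta_pos":[0,0,40],"yaw":-8.5},{"fingers":100,"delta_pos":[0,0,40],"yaw":-8.5},{"fingers":100,"delta_pos":[0,0,40],"yaw":-8.5},{"fingers":100,"delta_pos":[12,-30,0],"yaw":-8.5},{"fingers":100,"delta_pos":[12,-30,0],"yaw":-8.5},{"fingers":100,"delta_pos":[12,-30,0],"yaw":-8.5},{"fingers":100,"delta_pos":[12,-30,0],"yaw":-8.5},{"fingers":100,"delta_pos":[12,-30,0],"yaw":-8.5},{"fingers":100,"delta_pos":[12,-30,0],"yaw":-8.5},{"fingers":100,"delta_pos":[12,-30,0],"yaw":-8.5},{"fingers":100,"delta_pos":[12,-30,0],"yaw":-8.5},{"fingers":100,"delta_pos":[12,-30,0],"yaw":-8.5},{"fingers":100,"delta_pos":[12,-30,0],"yaw":-8.5},{"fingers":100,"delta_pos":[12,-30,0],"yaw":-8.5},{"fingers":100,"delta_pos":[12,-30,0],"yaw":-8.5},{"fingers":100,"delta_pos":[12,-30,0],"yaw":-8.5},{"fingers":100,"delta_pos":[12,-30,0],"yaw":-8.5},{"fingers":100,"delta_pos":[12,-30,0],"yaw":-8.5},{"fingers":100,"delta_pos":[12,-30,0],"yaw":-8.5}]' && python3 -m handwheel '[{"fingers":100,"delta_pos":[12,-30,0],"yaw":-8.5},{"fingers":100,"delta_pos":[12,-30,0],"yaw":-8.5},{"fingers":100,"delta_pos":[12,-30,0],"yaw":-8.5},{"fingers":100,"delta_pos":[12,-30,0],"yaw":-8.5},{"fingers":100,"delta_pos":[12,-10,0],"yaw":-8.5},{"fingers":100,"delta_pos":[0,0,0],"yaw":-8.5},{"fingers":100,"delta_pos":[0,0,0],"yaw":-8.5},{"fingers":100,"delta_pos":[0,0,0],"yaw":-8.5},{"fingers":100,"delta_pos":[0,0,0],"yaw":-8.5},{"fingers":60,"delta_pos":[0,0,0],"yaw":0},{"fingers":60,"delta_pos":[0,0,0],"yaw":0},{"fingers":60,"delta_pos":[0,0,0],"yaw":0}]' 30
python3 - <<'E'
from h import *
s=get_state();print(s["position"],s["joint_pos"],s["width"],s["clock"])
k,d,T=K("wrist");np.savez("w1.npz",k=k,d=d,T=T)
a,_=camera("wrist");cv2.imwrite("pics/w1.png",a)
print(-T[:3,:3].T@T[:3,3],T)
cv2.imwrite("pics/w1b.png",cv2.resize(a,(800,600),interpolation=cv2.INTER_CUBIC))
E
```

```text
clock: 2.0
position: [437.9, 38.5, 329.7]
orientation: [0.998, -0.063, -0.0, -0.0]
ft_force: [0.1, -1.1, -0.6]
width: 85.4
clock: 3.2
position: [497.8, -90.1, 329.8]
orientation: [0.748, -0.664, -0.0, 0.0]
ft_force: [-0.1, -0.7, -1.0]
width: 51.4
[497.75602277 -90.12822962 329.82891755] [-4.14166156e-01 -5.29540072e-02  1.61492648e+00  6.58589018e-06
  1.57991102e+00  2.60775815e+00] 51.42031287342349 3.2
[ 507.362965   -171.922176    494.99260944] [[-9.92736463e-01 -1.20309222e-01 -8.30885736e-05  4.83035020e+02]
 [ 1.13888847e-01 -9.39535428e-01 -3.22958990e-01 -5.94476450e+01]
 [ 3.87768804e-02 -3.20622628e-01  9.46412956e-01 -5.43263512e+02]
 [ 0.00000000e+00  0.00000000e+00  0.00000000e+00  1.00000000e+00]]
```

View pics/w1b.png

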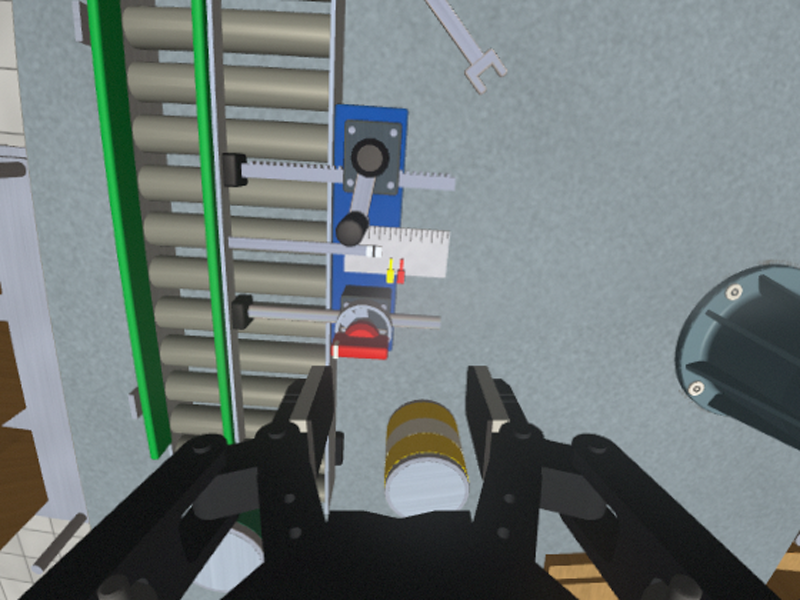

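The wrist view shows everything: hub at (370,157), grip at (352,228), pointer at (374,251), red clip at (402,270) and wing at (360,350). I take one enlarged crop, rotated, for accuracy.

Run:
```python
from h import *
a=cv2.imread("pics/w1.png")[70:262,228:328]
cv2.imwrite("pics/w1c.png",cv2.rotate(cv2.resize(a,None,fx=4.1,fy=4.1,interpolation=cv2.INTER_CUBIC),cv2.ROTATE_90_CLOCKWISE))
```

```text
(no output)
```

View pics/w1c.png

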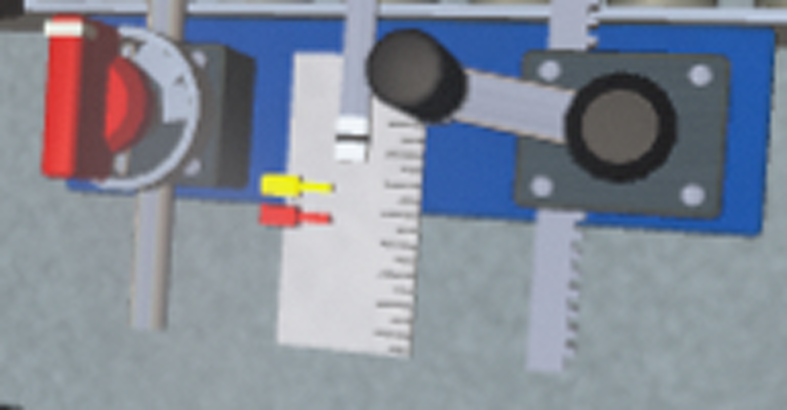

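Run:
```python
from h import *
z=np.load("w1.npz");cal=(z["k"],z["d"],z["T"])
f=lambda X,Y,h:atz("wrist",228+Y/4.1,70+(786-X)/4.1,h,cal)
g=f(404,66,187);p=f(350,138,106);r=f(330,219,106);w=f(64,100,172)
print("grip",g,"wing",w,"ptr",p,"red",r)
for h in(125,135,145,155):
  c=f(620,126,h);print(h,c,np.hypot(*(g-c)[:2]),np.degrees(np.arctan2(*(g-c)[[1,0]])),np.hypot(*(w-c)[:2]))
pl=f(621,131,110);print("plate",pl)
# lane direction: scale left edge, rack edges
s1=f(294,54,103);s2=f(279,344,103);print("scale edge deg",np.degrees(np.arctan2(*(s1-s2)[[1,0]])))
e1=f(777,28,60);e2=f(180,20,60)
w1=f(66,25,172);w2=f(62,178,172);print("wing",np.degrees(np.arctan2(*(w1-w2)[[1,0]])),np.linalg.norm(w1-w2))
tg=atz("top",370.7,235.8,187);tw=atz("top",317.6,245,172);tp=atz("top",285+415/6.5,215+206/6.5,106);tr=atz("top",285+395/6.5,215+290/6.5,106)
print("top: grip",tg,"wing",tw,"ptr",tp,"red",tr,"hub",[atz("top",285+685/6.5,215+165/6.5,h) for h in(125,145)])
```

```text
grip [ 538.14732744 -114.10381793  187.        ] wing [521.10017991 -10.12936738 172.        ] ptr [520.86299683 -83.70088313 106.        ] red [493.19834986 -80.16101556 106.        ]
125 [ 532.10378893 -168.92288378  125.        ] 55.15119525837328 83.70882129158328 159.17430779325161
135 [ 531.43510465 -169.00394735  135.        ] 55.30893368358623 83.02947389634323 159.21037287153467
145 [ 530.76642038 -169.08501092  145.        ] 55.47440285324561 82.35408473096487 159.24927886256228
155 [ 530.09773611 -169.16607449  155.        ] 55.647533804776536 81.68280531374292 159.29102368470066
plate [ 531.60321807 -169.27772712  110.        ]
scale edge deg 3.8390578202721812
wing 5.333097561358271 46.08018962782254
top: grip [ 537.59609339 -114.92084973  187.        ] wing [522.74126881  -9.2413829  172.        ] ptr [521.71243462 -85.42849518 106.        ] red [493.70202026 -77.2745973  106.        ] hub [array([ 531.9816284, -172.6300197,  125.       ]), array([ 530.52372815, -166.65538728,  145.        ])]
```

```bash
python3 -m handwheel '[{"fingers":60,"delta_pos":[20,-12,-40],"yaw":0},{"fingers":60,"delta_pos":[20,-12,-40],"yaw":0},{"fingers":60,"delta_pos":[0,0,-40],"yaw":0},{"fingers":60,"delta_pos":[0,0,-30],"yaw":0},{"fingers":60,"delta_pos":[0,0,-20],"yaw":0},{"fingers":60,"delta_pos":[0,0,-14],"yaw":0},{"fingers":34,"delta_pos":[0,0,0],"yaw":0},{"fingers":34,"delta_pos":[0,0,0],"yaw":0},{"fingers":34,"delta_pos":[0,0,0],"yaw":0},{"fingers":34,"delta_pos":[0,0,0],"yaw":0}]' 20
python3 - <<'E'
from h import *
s=get_state();print(s["position"],s["joint_pos"],s["width"],s["ft_force"])
a,_=camera("wrist");cv2.imwrite("pics/w2.png",cv2.resize(a,(800,600)))
t=np.radians(83+6*np.arange(40));P=55.2*np.c_[np.cos(t),np.sin(t)]
P=np.round(P-P[0],1);print(np.diff(P,axis=0).round(1).tolist())
E
```

```text
clock: 4.25
position: [538.8, -114.6, 147.5]
orientation: [0.747, -0.665, 0.001, -0.0]
ft_force: [-0.9, 0.3, 0.2]
width: 28.7
[ 538.76053992 -114.57417567  147.51570937] [-4.25065426e-01  1.89980777e-01  1.72919526e+00 -1.29626983e-05
  1.21973954e+00  2.59956102e+00] 28.740496126915247 [-0.85438579  0.32753267  0.24492034]
[[-5.8, 0.4], [-5.7, -0.2], [-5.8, -0.8], [-5.6, -1.4], [-5.4, -2.0], [-5.2, -2.5], [-4.9, -3.1], [-4.5, -3.5], [-4.2, -4.0], [-3.7, -4.5], [-3.2, -4.8], [-2.8, -5.1], [-2.1, -5.3], [-1.6, -5.6], [-1.0, -5.7], [-0.4, -5.7], [0.2, -5.8], [0.8, -5.7], [1.4, -5.6], [2.0, -5.5], [2.5, -5.2], [3.1, -4.8], [3.5, -4.6], [4.0, -4.2], [4.5, -3.7], [4.7, -3.2], [5.1, -2.7], [5.4, -2.2], [5.6, -1.6], [5.6, -1.0], [5.8, -0.4], [5.8, 0.2], [5.7, 0.8], [5.6, 1.4], [5.4, 2.0], [5.2, 2.5], [4.9, 3.1], [4.6, 3.6], [4.1, 4.0]]
```

View pics/w2.png

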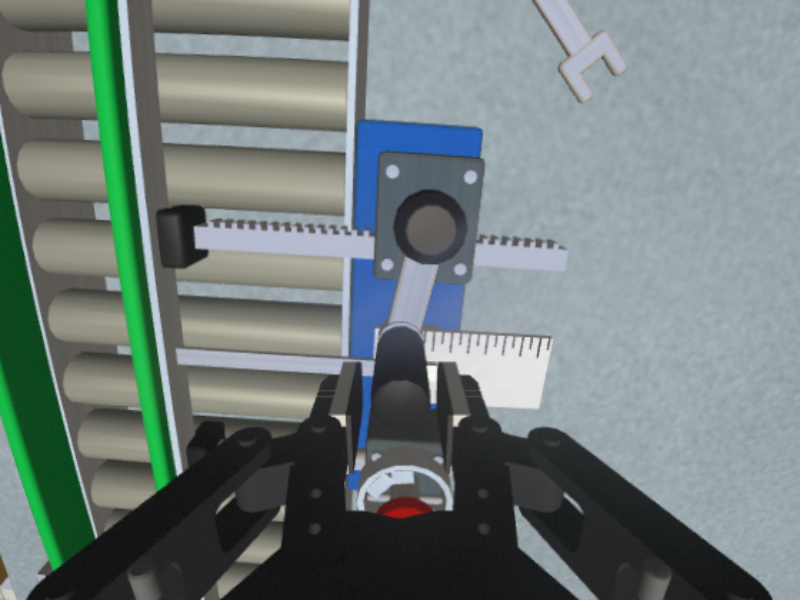

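The grip (400,380) sits centred between the pads (345 and 455), so I sweep anticlockwise in 6° steps.

```bash
python3 -m handwheel '[{"fingers":34,"delta_pos":[-5.8,0.4,0],"yaw":5.6},{"fingers":34,"delta_pos":[-5.7,-0.2,0],"yaw":5.6},{"fingers":34,"delta_pos":[-5.8,-0.8,0],"yaw":5.6},{"fingers":34,"delta_pos":[-5.6,-1.4,0],"yaw":5.6},{"fingers":34,"delta_pos":[-5.4,-2.0,0],"yaw":5.6},{"fingers":34,"delta_pos":[-5.2,-2.5,0],"yaw":5.6},{"fingers":34,"delta_pos":[-4.9,-3.1,0],"yaw":5.6},{"fingers":34,"delta_pos":[-4.5,-3.5,0],"yaw":5.6},{"fingers":34,"delta_pos":[-4.2,-4.0,0],"yaw":5.6},{"fingers":34,"delta_pos":[-3.7,-4.5,0],"yaw":5.6},{"fingers":34,"delta_pos":[-3.2,-4.8,0],"yaw":5.6},{"fingers":34,"delta_pos":[-2.8,-5.1,0],"yaw":5.6},{"fingers":34,"delta_pos":[-2.1,-5.3,0],"yaw":5.6},{"fingers":34,"delta_pos":[-1.6,-5.6,0],"yaw":5.6},{"fingers":34,"delta_pos":[-1.0,-5.7,0],"yaw":5.6},{"fingers":34,"delta_pos":[-0.4,-5.7,0],"yaw":5.6},{"fingers":34,"delta_pos":[0.2,-5.8,0],"yaw":5.6},{"fingers":34,"delta_pos":[0.8,-5.7,0],"yaw":5.6},{"fingers":34,"delta_pos":[1.4,-5.6,0],"yaw":5.6},{"fingers":34,"delta_pos":[2.0,-5.5,0],"yaw":5.6}]'
```

```text
clock: 6.3
position: [479.5, -190.0, 146.3]
orientation: [0.968, 0.25, -0.001, -0.001]
ft_force: [-4.2, 2.4, 2.5]
width: 28.7
```

```bash
python3 -m handwheel '[{"fingers":34,"delta_pos":[2.5,-5.2,0],"yaw":5.6},{"fingers":34,"delta_pos":[3.1,-4.8,0],"yaw":5.6},{"fingers":34,"delta_pos":[3.5,-4.6,0],"yaw":5.6},{"fingers":34,"delta_pos":[4.0,-4.2,0],"yaw":5.6},{"fingers":34,"delta_pos":[4.5,-3.7,0],"yaw":5.6},{"fingers":34,"delta_pos":[4.7,-3.2,0],"yaw":5.6},{"fingers":34,"delta_pos":[5.1,-2.7,0],"yaw":5.6},{"fingers":34,"delta_pos":[5.4,-2.2,0],"yaw":5.6},{"fingers":34,"delta_pos":[5.6,-1.6,0],"yaw":5.6},{"fingers":34,"delta_pos":[5.6,-1.0,0],"yaw":5.6},{"fingers":34,"delta_pos":[5.8,-0.4,0],"yaw":5.6},{"fingers":34,"delta_pos":[5.8,0.2,0],"yaw":5.6},{"fingers":34,"delta_pos":[5.7,0.8,0],"yaw":5.6},{"fingers":34,"delta_pos":[5.6,1.4,0],"yaw":5.6},{"fingers":34,"delta_pos":[5.4,2.0,0],"yaw":5.6},{"fingers":34,"delta_pos":[5.2,2.5,0],"yaw":5.6},{"fingers":34,"delta_pos":[0,0,0],"yaw":0}]'
python3 - <<'E'
from h import *
s=get_state();print(s["position"],s["joint_pos"],s["width"],s["ft_force"])
k,d,T=K("wrist");np.savez("w3.npz",k=k,d=d,T=T)
a,_=camera("wrist");b,_=camera("top");c,_=camera("scene")
cv2.imwrite("pics/w3.png",a);cv2.imwrite("pics/t3.png",b);cv2.imwrite("pics/s3.png",c)
b=b[215:290,285:405];b=cv2.resize(b,(800,500),interpolation=cv2.INTER_CUBIC)
v=np.zeros((600,800,3),np.uint8)
print(proj("top",[493.4,-79,106]),proj("scene",[493.4,-79,106]),proj("wrist",[493.4,-79,106],(k,d,T)))
b=cv2.resize(camera("top")[0][215:290,300:360],(480,600),interpolation=cv2.INTER_CUBIC)
v[:,:480]=b; v[:240,480:]=cv2.resize(a,(320,240))
u=proj("scene",[493.4,-79,106])[0].astype(int)
v[250:,480:]=cv2.resize(c[u[1]-22:u[1]+22,u[0]-20:u[0]+20],(320,350),interpolation=cv2.INTER_CUBIC)
cv2.imwrite("pics/c3.png",v)
E
```

```text
clock: 8.0
position: [558.2, -218.0, 146.5]
orientation: [0.512, 0.859, -0.001, 0.001]
ft_force: [-2.4, -1.8, -0.9]
width: 28.8
[ 558.16062847 -217.96751392  146.54870333] [-5.69576561e-01  2.94719911e-01  1.60248821e+00 -1.10053162e-03
  1.24325408e+00 -1.06403818e+00] 28.835936001587175 [-2.42972978 -1.84867139 -0.88661681]
[[346.56089607 259.73437937]] [[228.44318537 187.23214772]] [[293.79824148  -6.01147728]]
```

View pics/c3.png

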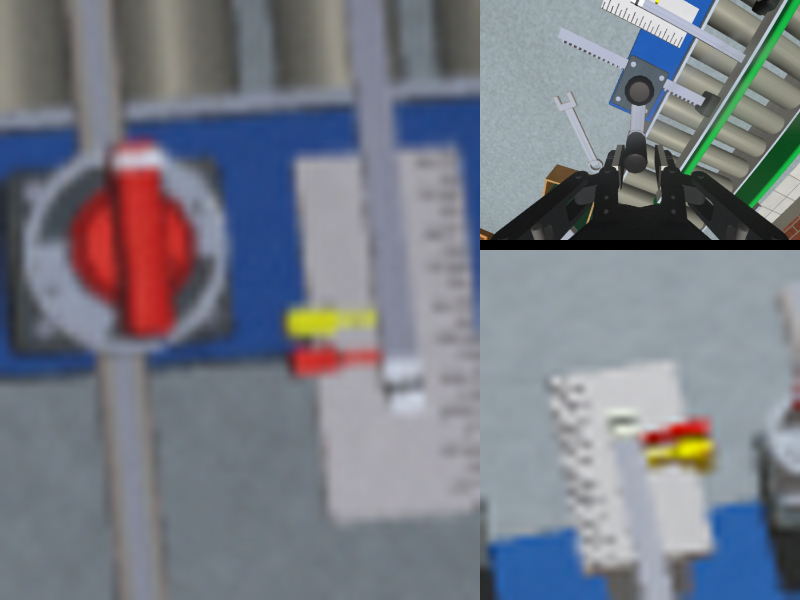

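Top camera: pointer line at crop (403,387), red tongue at (370,356), so the pointer is about 9 mm past the clip and step 1 is done. The return is about 1.3 rad, taking in play and pad slack. I stop about 2.5 mm short and measure there.

Run:
```python
from h import *
t=np.radians(298.6-5.6*np.arange(16));P=55.5*np.c_[np.cos(t),np.sin(t)]
print(np.diff(np.round(P-P[0],1),axis=0).round(1).tolist())
```

```text
[[-4.9, -2.4], [-5.1, -1.8], [-5.2, -1.4], [-5.4, -0.8], [-5.4, -0.4], [-5.4, 0.2], [-5.4, 0.8], [-5.3, 1.2], [-5.1, 1.8], [-4.9, 2.3], [-4.7, 2.7], [-4.4, 3.2], [-4.1, 3.5], [-3.7, 4.0], [-3.3, 4.3]]
```

```bash
python3 -m handwheel '[{"fingers":34,"delta_pos":[-4.9,-2.4,0],"yaw":-5.6},{"fingers":34,"delta_pos":[-5.1,-1.8,0],"yaw":-5.6},{"fingers":34,"delta_pos":[-5.2,-1.4,0],"yaw":-5.6},{"fingers":34,"delta_pos":[-5.4,-0.8,0],"yaw":-5.6},{"fingers":34,"delta_pos":[-5.4,-0.4,0],"yaw":-5.6},{"fingers":34,"delta_pos":[-5.4,0.2,0],"yaw":-5.6},{"fingers":34,"delta_pos":[-5.4,0.8,0],"yaw":-5.6},{"fingers":34,"delta_pos":[-5.3,1.2,0],"yaw":-5.6},{"fingers":34,"delta_pos":[-5.1,1.8,0],"yaw":-5.6},{"fingers":34,"delta_pos":[-4.9,2.3,0],"yaw":-5.6},{"fingers":34,"delta_pos":[-4.7,2.7,0],"yaw":-5.6},{"fingers":34,"delta_pos":[-4.4,3.2,0],"yaw":-5.6},{"fingers":34,"delta_pos":[0,0,0],"yaw":0},{"fingers":34,"delta_pos":[0,0,0],"yaw":0}]'
python3 - <<'E'
from h import *
s=get_state();print(s["position"],s["width"],s["ft_force"])
k,d,T=K("wrist");np.savez("w4.npz",k=k,d=d,T=T)
a,_=camera("wrist");b,_=camera("top");cv2.imwrite("pics/w4.png",a);cv2.imwrite("pics/t4.png",b)
u=proj("wrist",[493.4,-79,106],(k,d,T))[0];print(u)
x,y=[int(np.clip(q,35,m-35)) for q,m in zip(u,(560,420))];print(x,y)
v=np.zeros((600,800,3),np.uint8)
v[:,:400]=cv2.resize(b[235:280,330:360],(400,600),interpolation=cv2.INTER_CUBIC)
v[:350,400:]=cv2.resize(a[y-35:y+35,x-40 if x>40 else 0:(x+40 if x>40 else 80)],(400,350),interpolation=cv2.INTER_CUBIC)
v[360:,400:720]=cv2.resize(a,(320,240))
cv2.imwrite("pics/c4.png",v)
E
```

```text
clock: 9.6
position: [496.9, -211.7, 146.2]
orientation: [0.902, 0.432, 0.0, 0.0]
ft_force: [0.5, 0.3, -0.8]
width: 29.2
[ 496.90143377 -211.68998412  146.22640557] 29.222069614514165 [ 0.4901741   0.33752831 -0.83314664]
[151.21122509  84.02686997]
151 84
```

View pics/c4.png

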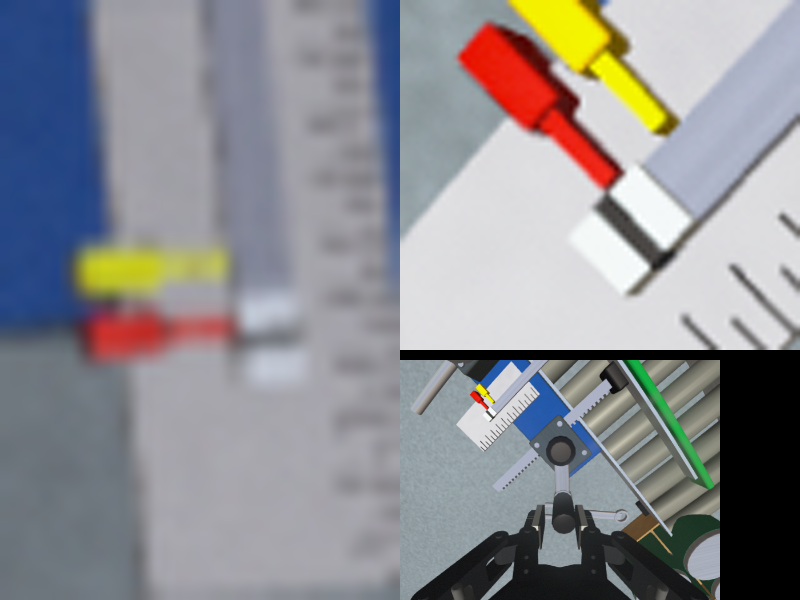

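Run:
```python
from h import *
z=np.load("w4.npz");cal=(z["k"],z["d"],z["T"])
f=lambda X,Y,h=106:atz("wrist",111+(X-400)/5,49+Y/5,h,cal)
L=lambda p,th:p[0]*np.cos(th)+p[1]*np.sin(th)
pt=f(635,230);rd=f(610,181)
l1,l2=f(607,198),f(662,262);t1,t2=f(548,117),f(612,183)
for a,b in((l1,l2),(t1,t2)):print("line dir deg",np.degrees(np.arctan2(*(a-b)[[1,0]]))-90,np.linalg.norm(a-b))
for deg in(3,4,5):print(deg,L(pt-rd,np.radians(deg)))
print(pt,rd)
for q in(217,219,221,223,225):print(q,531.5+55.5*np.cos(np.radians(q)),-169+55.5*np.sin(np.radians(q)))
```

```text
line dir deg -0.29981781997983603 10.551139376792715
line dir deg 3.643963926269379 11.337197620572395
3 -2.1633469647694508
4 -2.275321339098351
5 -2.38660262850583
[491.97972412 -86.83412752 106.        ] [493.80333153 -80.29486141 106.        ]
217 487.17572919237523 -202.4007337849387
219 488.3683991391381 -203.92728170326598
221 489.61361829763615 -205.41127610897314
223 490.90986956013603 -206.85090898346866
225 492.2555736441466 -208.2444263558534
```

The wrist crop shows the pointer line at (635,230) and the tongue end at (610,181), so the pointer is still 2.2 mm short. It needs 12° more.

```bash
python3 -m handwheel '[{"fingers":34,"delta_pos":[-2.9,2.4,0],"yaw":-4},{"fingers":34,"delta_pos":[-2.8,2.6,0],"yaw":-4},{"fingers":34,"delta_pos":[-2.8,2.8,0],"yaw":-4},{"fingers":34,"delta_pos":[0,0,0],"yaw":0},{"fingers":34,"delta_pos":[0,0,0],"yaw":0},{"fingers":34,"delta_pos":[0,0,0],"yaw":0}]'
python3 - <<'E'
from h import *
s=get_state();print(s["position"],s["width"],s["ft_force"])
k,d,T=K("wrist");np.savez("w5.npz",k=k,d=d,T=T)
a,_=camera("wrist");b,_=camera("top");cv2.imwrite("pics/w5.png",a);cv2.imwrite("pics/t5.png",b)
x,y=[int(q) for q in proj("wrist",[493.4,-82,106],(k,d,T))[0]];print(x,y)
x=max(x,28);y=max(y,30)
v=np.zeros((600,800,3),np.uint8)
v[:,:240]=cv2.resize(b[235:280,335:353],(240,600),interpolation=cv2.INTER_CUBIC)
v[:,240:]=cv2.resize(a[y-30:y+30,x-28:x+28],(560,600),interpolation=cv2.INTER_CUBIC)
cv2.imwrite("pics/c5.png",v)
E
```

```text
clock: 10.3
position: [488.4, -204.3, 146.1]
orientation: [0.942, 0.335, 0.0, 0.0]
ft_force: [1.9, -0.2, 0.3]
width: 28.9
[ 488.39918072 -204.29158031  146.11776141] 28.92761395254927 [ 1.90556798 -0.20620439  0.30283034]
146 115
```

View pics/c5.png

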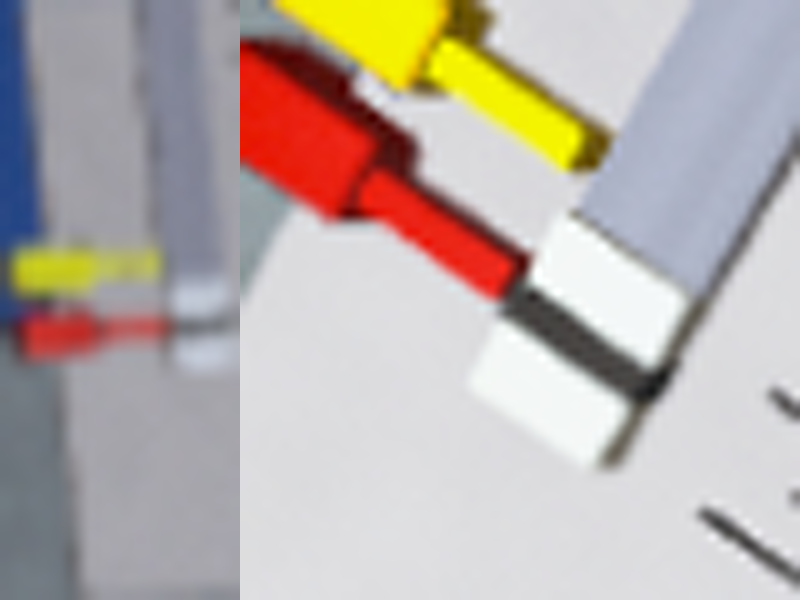

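Run:
```python
from h import *
z=np.load("w5.npz");cal=(z["k"],z["d"],z["T"])
f=lambda X,Y,h=106:atz("wrist",118+(X-240)/10,85+Y/10,h,cal)
L=lambda p,th:p[0]*np.cos(th)+p[1]*np.sin(th)
pt=f(583,344);rd=f(508,282)
a,b=f(365,190),rd;print(np.degrees(np.arctan2(*(a-b)[[1,0]]))-90)
for hr in(104,106,108):print(hr,[L(pt-f(508,282,hr),np.radians(g)).round(2) for g in(3,4,5)])
```

```text
5.195494478825452
104 [np.float64(-0.04), np.float64(-0.16), np.float64(-0.29)]
106 [np.float64(-0.58), np.float64(-0.69), np.float64(-0.8)]
108 [np.float64(-1.11), np.float64(-1.21), np.float64(-1.31)]
```

The pointer is at −0.7 mm. I nudge the crank a little further, open the fingers, lift, and move to above the wing.

```bash
python3 -m handwheel '[{"fingers":34,"delta_pos":[-1.6,2.0,0],"yaw":-3},{"fingers":34,"delta_pos":[0,0,0],"yaw":0},{"fingers":34,"delta_pos":[0,0,0],"yaw":0},{"fingers":34,"delta_pos":[0,0,0],"yaw":0},{"fingers":70,"delta_pos":[0,0,0],"yaw":0},{"fingers":70,"delta_pos":[0,0,0],"yaw":0},{"fingers":70,"delta_pos":[0,0,0],"yaw":0},{"fingers":70,"delta_pos":[0,0,30],"yaw":0},{"fingers":70,"delta_pos":[0,0,40],"yaw":0},{"fingers":70,"delta_pos":[0,0,40],"yaw":0},{"fingers":70,"delta_pos":[7,38,0],"yaw":-8},{"fingers":70,"delta_pos":[7,38,0],"yaw":-8},{"fingers":70,"delta_pos":[7,38,0],"yaw":-8},{"fingers":70,"delta_pos":[7,38,0],"yaw":-8},{"fingers":70,"delta_pos":[6.5,40,0],"yaw":0},{"fingers":70,"delta_pos":[0,0,0],"yaw":0},{"fingers":70,"delta_pos":[0,0,0],"yaw":0}]'
python3 - <<'E'
from h import *
s=get_state();print(s["position"],s["joint_pos"],s["width"],s["ft_force"])
k,d,T=K("wrist");np.savez("w6.npz",k=k,d=d,T=T)
a,_=camera("wrist");cv2.imwrite("pics/w6.png",a)
x,y=[int(q) for q in proj("wrist",[493.4,-82,106],(k,d,T))[0]];print(x,y)
x=max(x,28);y=max(y,30)
v=np.zeros((600,800,3),np.uint8)
v[:,:560]=cv2.resize(a[y-30:y+30,x-28:x+28],(560,600),interpolation=cv2.INTER_CUBIC)
v[:180,560:]=cv2.resize(a,(240,180))
v[190:590,560:]=cv2.resize(a[250:400,235:325],(240,400))
cv2.imwrite("pics/c6.png",v)
print(proj("wrist",[[521.5,-9.8,172]],(k,d,T)))
E
```

```text
clock: 12.1
position: [520.8, -9.3, 255.8]
orientation: [0.999, 0.037, -0.0, 0.0]
ft_force: [-0.8, 0.5, 0.2]
width: 59.6
[520.76866538  -9.29528646 255.75923628] [-2.45697747e-01  2.23467836e-02  1.68658703e+00 -4.38921199e-04
  1.43332758e+00  1.25106378e+00] 59.6356943281408 [-0.80796654  0.50174506  0.1773961 ]
340 215
[[280.65022107 205.92606246]]
```

View pics/c6.png

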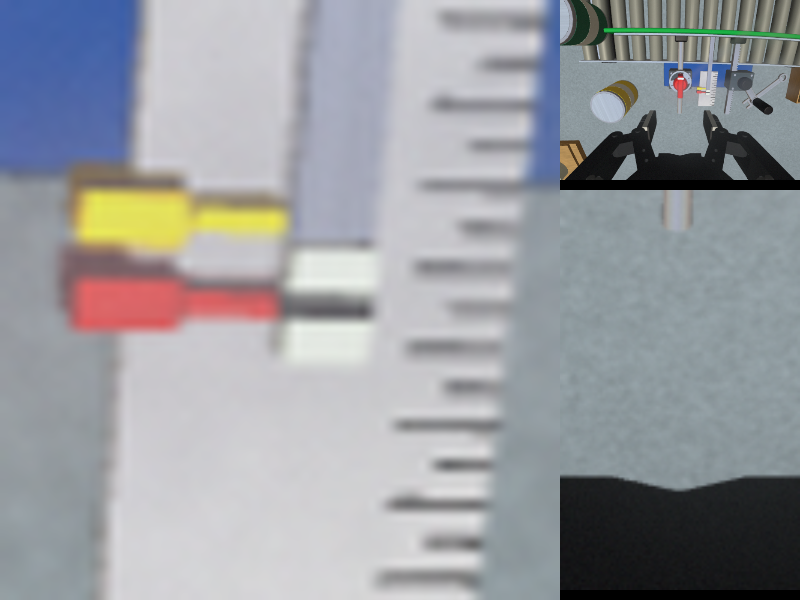

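The pointer line (330,306) and red tongue (240,304) are aligned in the view with the crank released. I descend over the wing and grip it.

```bash
python3 -m handwheel '[{"fingers":60,"delta_pos":[0.5,-0.5,-40],"yaw":0},{"fingers":60,"delta_pos":[0,0,-35],"yaw":0},{"fingers":60,"delta_pos":[0,0,-20],"yaw":0},{"fingers":60,"delta_pos":[0,0,-10],"yaw":0},{"fingers":0,"delta_pos":[0,0,0],"yaw":0},{"fingers":0,"delta_pos":[0,0,0],"yaw":0},{"fingers":0,"delta_pos":[0,0,0],"yaw":0},{"fingers":0,"delta_pos":[0,0,0],"yaw":0},{"fingers":0,"delta_pos":[0,0,0],"yaw":0},{"fingers":0,"delta_pos":[0,0,0],"yaw":0},{"fingers":0,"delta_pos":[0,0,0],"yaw":0}]' 60 && python3 -m handwheel '[{"fingers":0,"delta_pos":[0,0,-3],"yaw":0},{"fingers":0,"delta_pos":[0,0,-3],"yaw":0},{"fingers":0,"delta_pos":[0,0,-2],"yaw":0},{"fingers":0,"delta_pos":[0,0,0],"yaw":0},{"fingers":0,"delta_pos":[0,0,0],"yaw":0}]'
```

```text
clock: 13.25
position: [521.6, -10.5, 151.2]
orientation: [0.999, 0.036, 0.0, 0.0]
ft_force: [1.3, 0.2, 0.4]
width: -0.1
clock: 13.75
position: [522.2, -10.7, 144.3]
orientation: [0.999, 0.036, 0.001, 0.0]
ft_force: [-4.1, 0.4, 10.4]
width: -0.1
```

Width −0.1: the fingers shut completely, yet there is 10 N upward. I look before doing anything else.

Run:
```python
from h import *
s=get_state();print(s["position"],s["width"],s["ft_force"],s["moment"])
a,_=camera("wrist");b,_=camera("scene");t,_=camera("top")
v=np.zeros((600,800,3),np.uint8)
v[:420,:560]=a
v[:300,560:]=cv2.resize(b[165:225,225:273],(240,300),interpolation=cv2.INTER_CUBIC)
v[300:,560:]=cv2.resize(t[215:275,295:319],(240,300)) if 0 else cv2.resize(t[200:290,260:332],(240,300))
cv2.imwrite("pics/c7.png",v)
```

```text
[522.18726206 -10.67798764 144.26727444] -0.09568529327176542 [-4.07468194  0.429887   10.44440693] [ 0.16373352  0.51511646 -0.01142029]
```

View pics/c7.png

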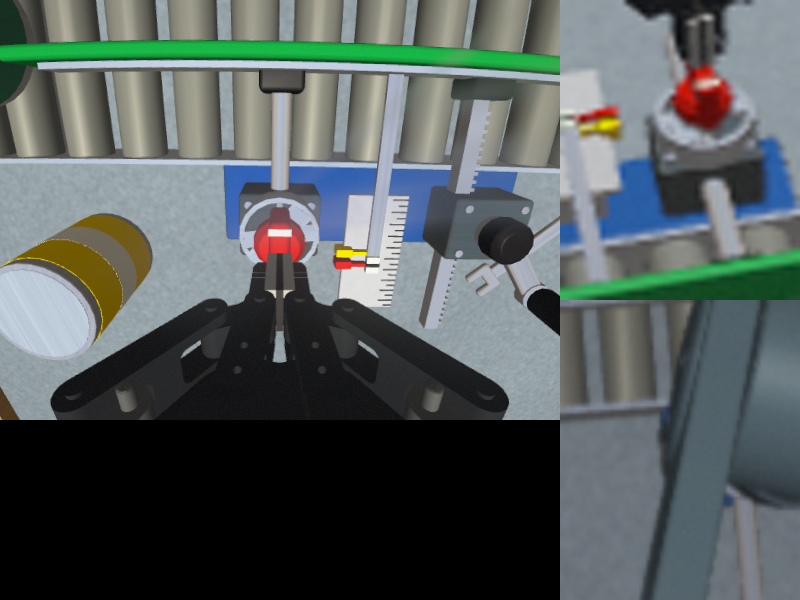

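Run:
```python
from h import *
k,d,T=K("wrist");cal=(k,d,T)
a,D=camera("wrist")
for r in(225,233,240,250,258,265,272,280,290,300,315):
  print(r,"depth",D[r,250:312:4].round(0).astype(int).tolist())
for r in(250,265,280,300):print(r,[tuple(int(q) for q in x) for x in a[r,256:306:4]])
print("wing far end, mid, near end top:",proj("wrist",[[546,-9,165],[522,-10.5,165],[497,-12,165]],cal), "tcp",proj("wrist",[[522,-10.7,144]],cal))
```

```text
225 depth [214, 214, 215, 184, 182, 156, 154, 156, 153, 154, 156, 183, 187, 197, 197, 197]
233 depth [198, 198, 183, 181, 179, 154, 153, 155, 156, 155, 155, 179, 181, 185, 198, 199]
240 depth [201, 184, 182, 180, 180, 157, 156, 156, 156, 158, 159, 179, 180, 183, 200, 200]
250 depth [203, 203, 182, 183, 182, 160, 158, 159, 159, 159, 163, 182, 182, 186, 208, 202]
258 depth [204, 204, 205, 182, 184, 148, 147, 150, 148, 148, 149, 184, 188, 205, 205, 346]
265 depth [348, 349, 150, 151, 150, 142, 142, 142, 143, 143, 142, 149, 150, 150, 349, 350]
272 depth [352, 144, 144, 144, 136, 136, 136, 136, 137, 136, 136, 145, 145, 143, 145, 353]
280 depth [356, 135, 136, 136, 130, 129, 129, 131, 130, 128, 130, 129, 138, 138, 137, 356]
290 depth [130, 129, 120, 121, 123, 123, 123, 123, 123, 123, 122, 121, 121, 120, 128, 359]
300 depth [115, 115, 114, 113, 115, 115, 114, 126, 125, 114, 115, 115, 114, 113, 114, 116]
315 depth [106, 106, 106, 105, 107, 105, 116, 127, 128, 111, 106, 106, 105, 107, 106, 105]
250 [(61, 59, 176), (58, 62, 232), (59, 63, 234), (55, 58, 218), (54, 56, 221), (53, 56, 232), (55, 57, 233), (52, 54, 232), (53, 52, 185), (50, 54, 233), (50, 53, 232), (50, 50, 166), (79, 78, 118)]
265 [(47, 45, 47), (50, 47, 53), (50, 47, 52), (83, 87, 90), (80, 84, 87), (64, 64, 69), (43, 42, 48), (82, 83, 87), (82, 84, 88), (78, 79, 83), (45, 45, 51), (45, 42, 50), (98, 96, 92)]
280 [(43, 39, 43), (44, 41, 43), (52, 52, 55), (80, 84, 86), (78, 82, 84), (50, 51, 54), (36, 35, 41), (81, 86, 87), (79, 83, 85), (79, 83, 86), (41, 39, 45), (41, 39, 43), (41, 39, 44)]
300 [(59, 57, 58), (63, 61, 61), (44, 43, 43), (38, 36, 37), (36, 34, 35), (64, 67, 69), (68, 70, 75), (35, 32, 35), (36, 34, 37), (36, 36, 36), (56, 55, 56), (62, 61, 61), (48, 47, 47)]
wing far end, mid, near end top: [[280.75589346 225.88028889]
 [280.25345735 265.2899494 ]
 [279.67415104 302.26158554]] tcp [[280.43470526 248.58965064]]
```

Run:
```python
from h import *
k,d,T=K("wrist");cal=(k,d,T)
a,D=camera("wrist")
R=T[:3,:3];C=-R.T@T[:3,3];print("cam",C)
for r in(205,212,218,225,229,233,237,242,247,252,256,260,265,275,285):
  for u in(272,288):
    c,q=ray("wrist",u,r,cal);P=c+q*D[r,u];print(r,u,P.round(1),a[r,u].tolist(),end=" ")
  print()
```

```text
cam [604.57611808  -3.82042022 309.63226293]
205 272 [539.4  -3.4 109.7] [119, 108, 103] 205 288 [543.6 -14.4 120.2] [108, 102, 103] 
212 272 [547.2  -3.8 146.9] [80, 72, 106] 212 288 [547.5 -13.3 146. ] [88, 78, 109] 
218 272 [547.   -4.  156.6] [81, 73, 110] 218 288 [547.8 -13.  156.9] [87, 78, 110] 
225 272 [546.7  -4.3 166.3] [80, 75, 181] 225 288 [547.3 -12.8 166.3] [84, 77, 162] 
229 272 [544.5  -4.4 166.5] [197, 201, 212] 229 288 [545.4 -12.9 167.2] [163, 168, 181] 
233 272 [542.4  -4.6 167. ] [239, 242, 238] 233 288 [542.7 -13.1 166.3] [238, 242, 238] 
237 272 [540.3  -4.7 167.6] [81, 79, 219] 237 288 [540.4 -13.3 166.5] [94, 93, 200] 
242 272 [537.4  -4.9 167.7] [65, 64, 218] 242 288 [537.2 -13.6 166. ] [64, 62, 190] 
247 272 [533.7  -5.1 166.2] [57, 60, 219] 247 288 [534.2 -13.9 165.9] [55, 54, 187] 
252 272 [530.6  -5.3 166.2] [52, 55, 222] 252 288 [531.4 -14.1 166.4] [47, 50, 182] 
256 272 [532.6  -5.4 174.6] [85, 87, 93] 256 288 [533.2 -13.7 174.6] [84, 88, 93] 
260 272 [532.   -5.5 177.7] [85, 88, 92] 260 288 [533.2 -13.6 178.7] [83, 85, 90] 
265 272 [532.8  -5.6 184.1] [82, 85, 89] 265 288 [533.1 -13.4 183.7] [83, 86, 89] 
275 272 [532.5  -5.8 192.9] [81, 85, 88] 275 288 [532.7 -13.2 192.3] [81, 84, 88] 
285 272 [532.7  -6.  201.2] [80, 84, 86] 285 288 [533.1 -12.9 201.1] [77, 80, 83]
```

The depth data explain it. The wing top is at z≈166, pressed about 6 mm, and the shut fingers stand on top of it. So the real fingertips lie about 22 mm above the reported TCP, and the closing happened just above the wing. I lift, open and go about 20 mm lower, which still clears the ring in either case.

```bash
python3 -m handwheel '[{"fingers":0,"delta_pos":[0,0,10],"yaw":0},{"fingers":0,"delta_pos":[0,0,20],"yaw":0},{"fingers":50,"delta_pos":[0,0,0],"yaw":0},{"fingers":50,"delta_pos":[0,0,0],"yaw":0},{"fingers":50,"delta_pos":[0,0,0],"yaw":0},{"fingers":50,"delta_pos":[0,0,0],"yaw":0},{"fingers":50,"delta_pos":[0,0,-20],"yaw":0},{"fingers":50,"delta_pos":[0,0,-12],"yaw":0},{"fingers":50,"delta_pos":[0,0,-6],"yaw":0},{"fingers":50,"delta_pos":[0,0,-6],"yaw":0},{"fingers":50,"delta_pos":[0,0,0],"yaw":0}]'  && python3 -m handwheel '[{"fingers":0,"delta_pos":[0,0,0],"yaw":0},{"fingers":0,"delta_pos":[0,0,0],"yaw":0},{"fingers":0,"delta_pos":[0,0,0],"yaw":0},{"fingers":0,"delta_pos":[0,0,0],"yaw":0},{"fingers":0,"delta_pos":[0,0,0],"yaw":0},{"fingers":0,"delta_pos":[0,0,0],"yaw":0}]' 60
```

```text
clock: 15.1
position: [521.0, -10.5, 128.2]
orientation: [0.999, 0.036, -0.001, -0.0]
ft_force: [0.2, -0.6, -0.2]
width: 42.6
clock: 15.7
position: [522.0, -10.5, 129.4]
orientation: [0.999, 0.036, 0.001, -0.0]
ft_force: [0.7, 2.4, 2.0]
width: 10.8
```

Width 10.8 mm means the wing is held. Now I push down.

```bash
python3 -m handwheel '[{"fingers":0,"delta_pos":[0,0,-3],"yaw":0},{"fingers":0,"delta_pos":[0,0,-3],"yaw":0},{"fingers":0,"delta_pos":[0,0,-2.5],"yaw":0},{"fingers":0,"delta_pos":[0,0,0],"yaw":0},{"fingers":0,"delta_pos":[0,0,0],"yaw":0}]'  80
```

```text
clock: 16.2
position: [522.3, -10.6, 122.3]
orientation: [0.999, 0.036, 0.001, 0.0]
ft_force: [-4.5, 2.9, 13.5]
width: 10.2
```

```bash
python3 -m handwheel '[{"fingers":0,"delta_pos":[0,0,-1],"yaw":0},{"fingers":0,"delta_pos":[0,0,0],"yaw":-7},{"fingers":0,"delta_pos":[0,0,0],"yaw":-7},{"fingers":0,"delta_pos":[0,0,0],"yaw":-7},{"fingers":0,"delta_pos":[0,0,0],"yaw":-7}]' && python3 -c "
from station import *;s=get_state();print(s['moment'],s['joint_pos'][5])"
```

```text
clock: 16.7
position: [522.5, -10.1, 122.2]
orientation: [0.978, -0.209, 0.001, -0.0]
ft_force: [-4.9, 5.5, 20.6]
width: 9.9
[1.05438405 1.06678551 0.04915859] 1.7446521618396336
```

```bash
python3 -m handwheel '[{"fingers":0,"delta_pos":[0,0,0],"yaw":-7},{"fingers":0,"delta_pos":[0,0,0],"yaw":-7},{"fingers":0,"delta_pos":[0,0,0],"yaw":-7},{"fingers":0,"delta_pos":[0,0,0],"yaw":-7},{"fingers":0,"delta_pos":[0,0,0],"yaw":-7},{"fingers":0,"delta_pos":[0,0,0],"yaw":-7},{"fingers":0,"delta_pos":[0,0,0],"yaw":-7},{"fingers":0,"delta_pos":[0,0,0],"yaw":-4},{"fingers":0,"delta_pos":[0,0,0],"yaw":0},{"fingers":0,"delta_pos":[0,0,0],"yaw":0}]' && python3 -c "
from station import *;s=get_state();print(s['moment'],s['joint_pos'][5])"
```

```text
clock: 17.7
position: [523.2, -9.4, 122.2]
orientation: [0.783, -0.622, 0.001, -0.002]
ft_force: [-2.1, 7.4, 18.3]
width: 9.8
[ 1.45580595  0.55809493 -0.02433182] 2.664857226847725
```

Turned 81°. I let the knob rise while still held, then release, lift and look from a pose with a clear view.

```bash
python3 -m handwheel '[{"fingers":0,"delta_pos":[0,0,2],"yaw":0},{"fingers":0,"delta_pos":[0,0,2],"yaw":0},{"fingers":0,"delta_pos":[0,0,1.5],"yaw":0},{"fingers":0,"delta_pos":[0,0,0],"yaw":0},{"fingers":60,"delta_pos":[0,0,0],"yaw":0},{"fingers":60,"delta_pos":[0,0,0],"yaw":0},{"fingers":60,"delta_pos":[0,0,0],"yaw":0},{"fingers":60,"delta_pos":[0,0,0],"yaw":0},{"fingers":60,"delta_pos":[0,0,30],"yaw":0},{"fingers":60,"delta_pos":[0,0,40],"yaw":0},{"fingers":60,"delta_pos":[0,0,40],"yaw":0},{"fingers":60,"delta_pos":[-40,0,40],"yaw":8},{"fingers":60,"delta_pos":[-40,0,10],"yaw":8},{"fingers":60,"delta_pos":[-10,0,0],"yaw":8},{"fingers":60,"delta_pos":[0,0,0],"yaw":8},{"fingers":60,"delta_pos":[0,0,0],"yaw":8},{"fingers":60,"delta_pos":[0,0,0],"yaw":8},{"fingers":60,"delta_pos":[0,0,0],"yaw":8},{"fingers":60,"delta_pos":[0,0,0],"yaw":8},{"fingers":60,"delta_pos":[0,0,0],"yaw":8}]'
python3 -m handwheel '[{"fingers":60,"delta_pos":[0,0,0],"yaw":0},{"fingers":60,"delta_pos":[0,0,0],"yaw":0},{"fingers":60,"delta_pos":[0,0,0],"yaw":0}]'
python3 - <<'E'
from h import *
s=get_state();print(s["position"],s["ft_force"])
k,d,T=K("wrist");np.savez("w8.npz",k=k,d=d,T=T);cal=(k,d,T)
a,D=camera("wrist");cv2.imwrite("pics/w8.png",a);np.save("D8.npy",D)
x,y=[int(q) for q in proj("wrist",[493.4,-82,106],cal)[0]];p,q=[int(q) for q in proj("wrist",[521.5,-10,160],cal)[0]];print(x,y,p,q)
v=np.zeros((600,800,3),np.uint8)
v[:400,:400]=cv2.resize(a[max(y-20,0):max(y-20,0)+40,x-20:x+20],(400,400),interpolation=cv2.INTER_CUBIC)
v[:400,400:]=cv2.resize(a[max(q-40,0):max(q-40,0)+80,p-40:p+40],(400,400),interpolation=cv2.INTER_CUBIC)
v[405:600,:260]=cv2.resize(a,(260,195))
v[405:600,270:530]=cv2.resize(camera("top")[0],(260,195))
v[405:600,540:800]=cv2.resize(camera("scene")[0],(260,195))
cv2.imwrite("pics/c8.png",v)
E
```

```text
clock: 19.7
position: [435.9, -10.7, 279.9]
orientation: [0.999, -0.04, -0.0, 0.0]
ft_force: [0.2, -0.6, 0.7]
width: 51.5
clock: 20.0
position: [436.1, -10.6, 280.2]
orientation: [0.999, -0.044, -0.0, 0.0]
ft_force: [0.5, 0.6, -0.0]
width: 51.4
[436.11995206 -10.63198009 280.21162458] [ 0.47489532  0.60306572 -0.04303157]
337 128 271 108
```

View pics/c8.png

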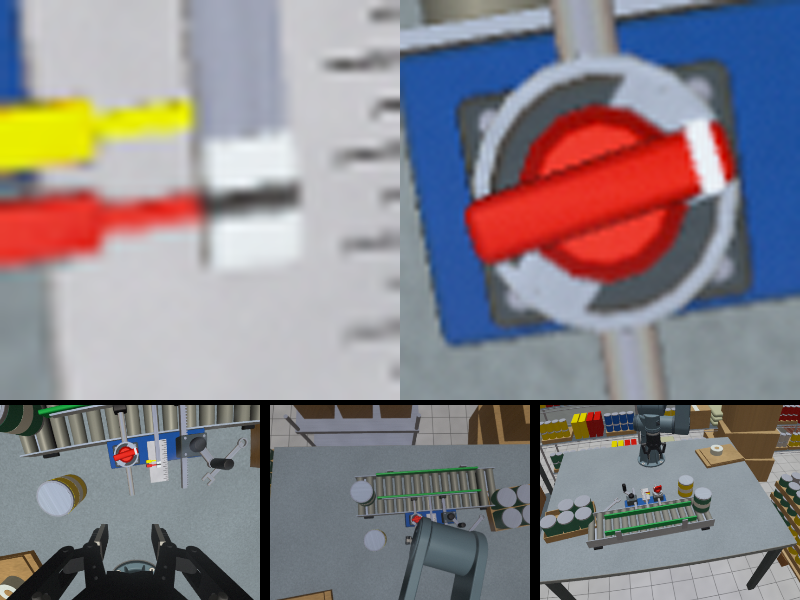

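Run:
```python
from h import *
z=np.load("w8.npz");cal=(z["k"],z["d"],z["T"]);D=np.load("D8.npy")
p0,q0=271-40,68
A=[atz("wrist",p0+(X-400)/5,q0+Y/5,169,cal) for X,Y in((478,232),(727,152))]
print("wing dir deg",np.degrees(np.arctan2(*(A[1]-A[0])[[1,0]])),np.linalg.norm(A[1]-A[0]))
def zz(pts):
  o=[]
  for X,Y in pts:
    u,v=int(round(p0+(X-400)/5)),int(round(q0+Y/5));c,r=ray("wrist",u,v,cal);o.append((c+r*D[v,u])[2])
  return np.round(o,1),np.median(o).round(1)
print("wing top z",zz([(500,225),(530,215),(560,207),(590,198),(620,188),(650,180),(680,170)]))
print("ring top z",zz([(650,85),(680,100),(530,280),(560,290),(545,275)]))
x0,y0=317,108
f=lambda X,Y:atz("wrist",x0+X/10,y0+Y/10,106,cal)
e=f(252,199)-f(200,211);print([np.round(e[0]*np.cos(t)+e[1]*np.sin(t),2) for t in np.radians([3,4,5])])
```

```text
wing dir deg -78.04984073244816 47.24973273644093
wing top z (array([170.9, 171.2, 170.6, 171.1, 171.6, 171.3, 171.1]), np.float64(171.1))
ring top z (array([127.8, 127.1, 125.8, 127.2, 128.3]), np.float64(127.2))
[np.float64(0.53), np.float64(0.43), np.float64(0.32)]
```

```bash
python3 -c "
from station import *;job_done();print(get_state()['clock'])"
```

```text
the job is handed in; nothing more can be done
the job is handed in; nothing more can be done
```

The lane is set to the red clip and locked, and the job is handed in; the clock read 20 s before the last pictures, and no verdict was reported.

- **Setting:** I opened the rail anticlockwise to about 9 mm past the red clip. I then wound it back clockwise in three steps, measuring after the first two, so the last push on the crank was in the closing direction.
- **Lock:** I gripped the red wing, pushed it down about 7 mm, turned it 81° clockwise, let it rise and released it.

**Last checks:**
- **Pointer:** it is about +0.4 mm from the clip line. I could not measure the crank's play directly, but the crank was not touched again after the closing push.
- **Lock position:** the wing points about 82° clockwise of where it started. It stands about 2 mm lower than when up, which fits sitting in its notch (about 2.5 mm).
- **Loose items:** the cans and spanner look undisturbed in the overview pictures. I did not measure their positions. The arm is clear of everything.

**What disagreed:** my first grasp of the wing failed. The real fingertips sit about 22 mm higher than the reported TCP, so the fingers closed above the wing. They then pressed the knob down about 6 mm, unturned, with about 10 N. I let it back up and gripped again 22 mm lower, where the measured width was 10.8 mm and the wing held.

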